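# Find the tired leaf spring and open its clamp

## Robot

A 6-joint arm with a two-finger parallel gripper is mounted at the origin on the work surface. World frame = base frame: x ahead of the robot, y to its left, z up, the work surface at z = 0. Lengths are in m, angles in rad, forces in N, time in s.
With the tool pointing down it reaches from about 0.275 to 0.75 m from the base axis. Payload 10.2 kg.
Tool frame: the origin (TCP) lies midway between the tips of the shut fingers; the grasp point (between the pads) lies 19 mm behind it; z points along the fingers, x is the direction in which the jaws open and shut, and the axes are right-handed (so a half turn about z gives the same grasp; the last joint's range is limited). The gripper opens to 85 mm and grips with 20 to 120 N. Pads are 22 mm wide; open, the fingers measure 114 mm over their backs; the gripper's body (76 mm by 85 mm) begins 54 mm behind the grasp point. The pads swing forward as they close: fully open they stand 13 mm farther back than shut.
Start: joints at [0.99, 0.313, 1.498, -0, 1.331, -0.223], TCP at [0.184, 0.492, 0.231] pointing down, gripper open.
Joint ranges: [-2.94, 2.94], [-0.97, 2.17], [0.19, 2.56], [-1.23, 4.37], [0.02, 3.11], [-2.88, 2.88]. Speed limits (rad/s): [2.39, 2.39, 3.01, 3.14, 3.14, 3.14].

## Interface

Orientations are given as a unit quaternion [x, y, z, w].
In Python, from workcell import robot, camera gives the robot as it stands.
- The arm moves only by the tool servo_tool, never from a script. Its argument "plan" is a list of rows, each an object of numbers: "tx", "ty", "tz": the shift along the world's x, y, z in mm; "ax", "ay", "az": the turn, a rotation vector about the world's x, y, z in degrees; "gripper": the opening, from 0 (shut) to 1 (fully open). In form: [{"tx": .., "ty": .., "tz": .., "ax": .., "ay": .., "az": .., "gripper": ..}, ...]. A call has 1 to 8 rows; each row shifts and turns the commanded pose from where the row before left it; what a row does not reach is not made up. A row lasts 1/10 s, in which the tool goes at most 50 mm and 8.59 degrees, less where a joint would pass 70% of its speed; a pose out of reach is approached as far as the arm can. A call is refused whole if a number of a shift passes 50 or a number of a turn 8.59, either way. A call with a gripper value outside its range is refused whole. The fingers move at their own pace and stop on an object; the grip force is fixed at half the most. Time passes only in rows, so rows that do not move let the fingers close. It gives the time, the measured TCP pose, the force and the opening at its end, in the units of the state.
- robot.get_state(): the state, without advancing time (a new reading comes with each control period).
- camera(name): name is "side" or "top"; returns a dict with "pixels" (480x640x3 uint8, red, green, blue), "intrinsics" (3x3 intrinsics, pixels), "k1" (the pictures are not rectified: a ray, as slopes to the right and down, at radius r is drawn at 1 + k1 r^2 times it, then the intrinsics apply), "rvec" (rotation vector, rad) and "tvec" (3), from world to camera coordinates, as OpenCV has them. Camera axes: x right, y down, z forward; pixel columns grow to the right and rows downward; lengths in m; the calibration is good to about 2 mm. A picture is of the moment at which its call begins. There is no depth.
- robot.hand_in(): hands the job in, once; it reports no verdict.
The state is a dict: "clock": time; "joint_pos": joint angles; "joint_velocities": joint speeds; "joint_torque": joint torques, N m; "tool_pos": TCP position; "orientation": TCP orientation; "force": force on the tool from outside, world axes, zero at the start; "ft_torque": the same for the moment, N m; "finger_gap": finger opening in m.
Only numpy, scipy, OpenCV 4.12 (cv2) and the standard library are available. Lean on these libraries where they do the work, as an engineer would, in place of code of your own. Each camera call takes 0.05 s, during which the arm holds its last target.

## Task

Three leaf springs for a model car are clamped side by side on the jig, and one of them has gone soft. Find it by feel: in turn, from the robot's left to its right, press each free tip gently straight down until it rests on its rubber stop for half a second and let it spring back, never pushing with more than 20 N. Then swing the ball-ended clamp lever of the soft spring up until it stands upright, so that the spring can be changed; leave the other two clamped and disturb nothing else on the bench.

Things in the scene. Friction and masses are not known exactly. Their poses are not given: they have to be found in the camera images.
- jig: aluminium plate screwed to the bench, 170 x 290 x 12 mm, with three spring stations 85 mm apart along its y: left (+y), middle, right. Origin on its underside below the middle clamp's pivot; z up; +x runs from the spring tips to the clamps; fixed, but elsewhere and turned in every run
- strap_middle (a point): top of the steel strap that holds the middle spring, under its clamp pivot. The three springs look alike: steel quarter-elliptic leaf packs 14 mm wide, running along the jig's -x, 78 mm from strap to eye. Pressed at the eye a sound one takes about 0.85 N per mm of tip travel, the soft one about half, evenly down to the stop; as gaps differ, the N per mm tells, not the force alone
- tip_left (a point): press point of the left spring (as the robot faces the jig): top of the rolled steel eye at its free tip while unloaded, about 67 mm above the bench; this point stays when the spring is pressed. Eye 10 mm in diameter, 16 mm long, axis along the jig's y. Push straight down here; the gap between eye and stop is about 9 to 13 mm and differs from station to station
- boss_left (a point): top centre of the steel boss under the left spring's eye, 26 mm above the bench. Its stop screw stands in it: brass, with a soft black rubber nose 16 mm in diameter on top, screwed to another height in every run (nose top 45 to 49 mm above the bench, not measured: find it by feel). Once the eye is on the nose the push rises much more steeply, by some 2 to 3 N more per mm
- clamp_left (a joint): angle of the cam lever that clamps the left spring (rad): 0 to 0.15 = clamped (lever lying along the jig's +x, 0.2 rad above level at 0), 1.37 = standing straight up, open; end stop at 1.75. It turns about an axis along the jig's y, stays where it is left, and takes about 3 N at the knob to move
- knob_left (a point): centre of the orange ball knob (22 mm in diameter) at the end of the left clamp lever; 84 to 94 mm above the bench when clamped, clear underneath, 70 mm from the lever's pivot axis, which is 70 mm above the bench over x = 0 of the jig. The ball revolves freely on a cross pin along the jig's y: pinched from above along that y, the fingers can follow its arc up, staying upright
- tip_middle (a point): press point of the middle spring (as the robot faces the jig): top of the rolled steel eye at its free tip while unloaded, about 67 mm above the bench; this point stays when the spring is pressed. Eye 10 mm in diameter, 16 mm long, axis along the jig's y. Push straight down here; the gap between eye and stop is about 9 to 13 mm and differs from station to station
- boss_middle (a point): top centre of the steel boss under the middle spring's eye, 26 mm above the bench. Its stop screw stands in it: brass, with a soft black rubber nose 16 mm in diameter on top, screwed to another height in every run (nose top 45 to 49 mm above the bench, not measured: find it by feel). Once the eye is on the nose the push rises much more steeply, by some 2 to 3 N more per mm
- clamp_middle (a joint): angle of the cam lever that clamps the middle spring (rad): 0 to 0.15 = clamped (lever lying along the jig's +x, 0.2 rad above level at 0), 1.37 = standing straight up, open; end stop at 1.75. It turns about an axis along the jig's y, stays where it is left, and takes about 3 N at the knob to move
- knob_middle (a point): centre of the orange ball knob (22 mm in diameter) at the end of the middle clamp lever; 84 to 94 mm above the bench when clamped, clear underneath, 70 mm from the lever's pivot axis, which is 70 mm above the bench over x = 0 of the jig. The ball revolves freely on a cross pin along the jig's y: pinched from above along that y, the fingers can follow its arc up, staying upright
- tip_right (a point): press point of the right spring (as the robot faces the jig): top of the rolled steel eye at its free tip while unloaded, about 67 mm above the bench; this point stays when the spring is pressed. Eye 10 mm in diameter, 16 mm long, axis along the jig's y. Push straight down here; the gap between eye and stop is about 9 to 13 mm and differs from station to station
- boss_right (a point): top centre of the steel boss under the right spring's eye, 26 mm above the bench. Its stop screw stands in it: brass, with a soft black rubber nose 16 mm in diameter on top, screwed to another height in every run (nose top 45 to 49 mm above the bench, not measured: find it by feel). Once the eye is on the nose the push rises much more steeply, by some 2 to 3 N more per mm
- clamp_right (a joint): angle of the cam lever that clamps the right spring (rad): 0 to 0.15 = clamped (lever lying along the jig's +x, 0.2 rad above level at 0), 1.37 = standing straight up, open; end stop at 1.75. It turns about an axis along the jig's y, stays where it is left, and takes about 3 N at the knob to move
- knob_right (a point): centre of the orange ball knob (22 mm in diameter) at the end of the right clamp lever; 84 to 94 mm above the bench when clamped, clear underneath, 70 mm from the lever's pivot axis, which is 70 mm above the bench over x = 0 of the jig. The ball revolves freely on a cross pin along the jig's y: pinched from above along that y, the fingers can follow its arc up, staying upright
- car_shell: bystander: red plastic car body shell, 150 x 66 x 41 mm, origin under its centre
- hobby_file: bystander: steel hobby file with wooden handle, 200 mm long, 15 mm wide, 14 mm high, lying in front of the jig; origin under its middle, x along it
- paint_well: bystander: round white ceramic paint well, 70 mm wide, 20 mm high; origin under its centre
- paint_jar_1: bystander: paint jar with blue cap, 34 mm wide, 42 mm high; origin under its centre
- paint_jar_2: bystander: paint jar with green cap, 34 mm wide, 42 mm high; origin under its centre
- screwdriver: bystander: small screwdriver lying on the bench, 140 mm long
- model_wheel: bystander: model car wheel with rubber tyre, 30 mm wide, 14 mm high, lying on the jig plate between two springs; origin under its centre

How it is judged:
By the outcome, as a careful person would: the job done as asked, in the order asked, and still so for the second after the job is handed in, with the robot touching nothing.
It also fails if it takes over 70 s, if anything falls off the work surface, if the arm or the gripper's body presses on something with over 40 N, if the wrist force passes 120 N, or if a joint passes its speed limit or range.

## Working session

There is one attempt and no reset: what is moved stays moved. The work goes in short steps, Python scripts to look and compute and a tool call to move; the robot and the scene stay as the last step left them, time stands still between calls to the robot, and variables do not carry over. Pictures are saved under pics/ and viewed, and the job is handed in when it is done.

Besides the shell and the picture viewer there is one more tool, called after "Call:" by a JSON object that holds its "api" and its "payload", one argument or row to a line. servo_tool: Moves the arm, as the interface text tells. Its arguments: {"type":"object","properties":{"plan":{"type":"array"}},"required":["plan"]}

```bash
mkdir -p pics; ls; python3 - <<'E'
from workcell import robot,camera
import cv2,numpy as np,pickle
d={}
for n in("side","top"):
    c=camera(n);d[n]=c
    cv2.imwrite(f"pics/{n}0.png",c["pixels"][:,:,::-1])
    print(n,c["intrinsics"],c["k1"],c["rvec"],c["tvec"])
pickle.dump(d,open("cam0.pkl","wb"))
print(robot.get_state())
E
```

```text
pics
side [[485.97666002   0.         313.49833738]
 [  0.         485.97666002 243.0980899 ]
 [  0.           0.           1.        ]] -0.1303081218610625 [ 2.2069851  -0.07358754  0.01825415] [-0.49515327  0.09243067  1.18650871]
top [[527.02738008   0.         322.62776353]
 [  0.         527.02738008 235.54244267]
 [  0.           0.           1.        ]] -0.020514798577636786 [ 2.12079835 -2.12228595  0.18593125] [0.0216971  0.49378731 1.20119304]
{'clock': 0.1, 'joint_pos': array([ 9.89594520e-01,  3.13390219e-01,  1.49831751e+00,  2.00037083e-05,
        1.33102324e+00, -2.23379060e-01]), 'joint_velocities': array([ 1.07937780e-03, -9.25693875e-04, -7.98995674e-04,  2.77694964e-05,
       -1.52125662e-03,  5.32222392e-05]), 'joint_torque': array([ 2.59411412e-03, -4.12898111e+01, -2.60140353e+01, -2.07009721e-04,
        3.01011605e-03, -3.02620401e-05]), 'tool_pos': array([0.18374727, 0.49156174, 0.23081068]), 'orientation': array([ 8.21656783e-01,  5.69982286e-01, -5.31533067e-04,  2.03745212e-04]), 'force': array([-0.64743622, -0.02135667, -0.37210353]), 'ft_torque': array([-0.01111589, -0.01912661, -0.02582315]), 'finger_gap': 0.08522521911685424}
```

View pics/side0.png

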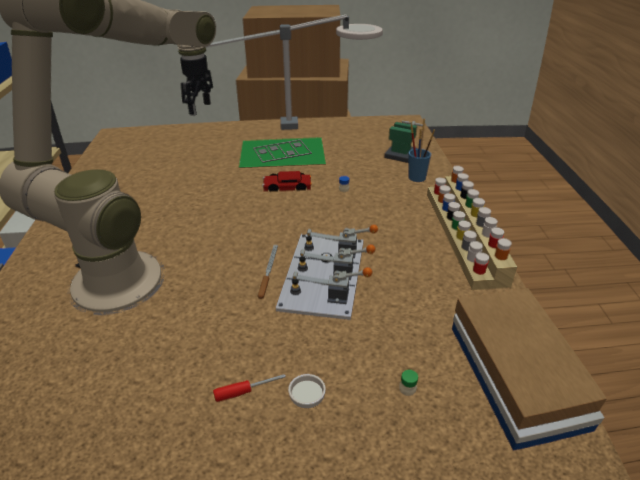

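View pics/top0.png

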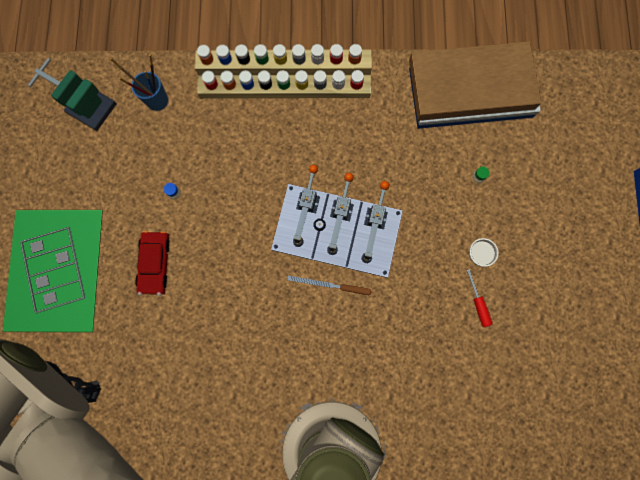

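Both views show the jig with orange knobs at top-camera pixels (313,169), (349,177) and (385,186). The eyes are at about (298,241), (332,249) and (367,258). I'll zoom in.

```bash
cat > h.py <<'E'
import cv2,numpy as np,pickle
d=pickle.load(open("cam0.pkl","rb"))
def proj(n,P,c=None):
    c=c or d[n]
    D=np.array([c["k1"],0,0,0,0])
    p,_=cv2.projectPoints(np.asarray(P,float).reshape(-1,1,3),np.array(c["rvec"]),np.array(c["tvec"]),c["intrinsics"],D)
    return p[:,0]
E
python3 - <<'E'
from h import *
for n,(x0,y0,w,h) in {"side":(270,215,120,110),"top":(260,155,160,130)}.items():
    im=d[n]["pixels"][y0:y0+h,x0:x0+w,::-1]
    f=5
    cv2.imwrite(f"pics/{n}0z.png",cv2.resize(im,None,fx=f,fy=f,interpolation=cv2.INTER_CUBIC)[:600,:800])
    hsv=cv2.cvtColor(d[n]["pixels"],cv2.COLOR_RGB2HSV)
    m=cv2.inRange(hsv,(3,190,120),(14,255,255)); mm=np.zeros_like(m);mm[y0:y0+h,x0:x0+w]=m[y0:y0+h,x0:x0+w]
    k,l,s,c=cv2.connectedComponentsWithStats(mm)
    for i in range(1,k):
        if s[i,4]>15: print(n,s[i],c[i])
E
```

```text
side [370 225   8   5  29] [373.75862069 227.10344828]
side [367 245   8   5  32] [370.6875 247.1875]
side [364 268   8   6  38] [367.47368421 270.36842105]
top [309 165   8   8  52] [312.61538462 168.25      ]
top [344 173   9   8  55] [348.18181818 176.43636364]
top [380 181   9   8  58] [384.10344828 184.5862069 ]
```

View pics/side0z.png

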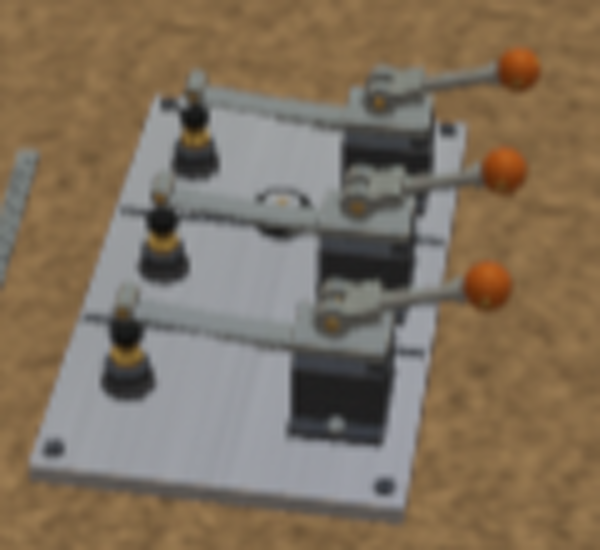

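View pics/top0z.png

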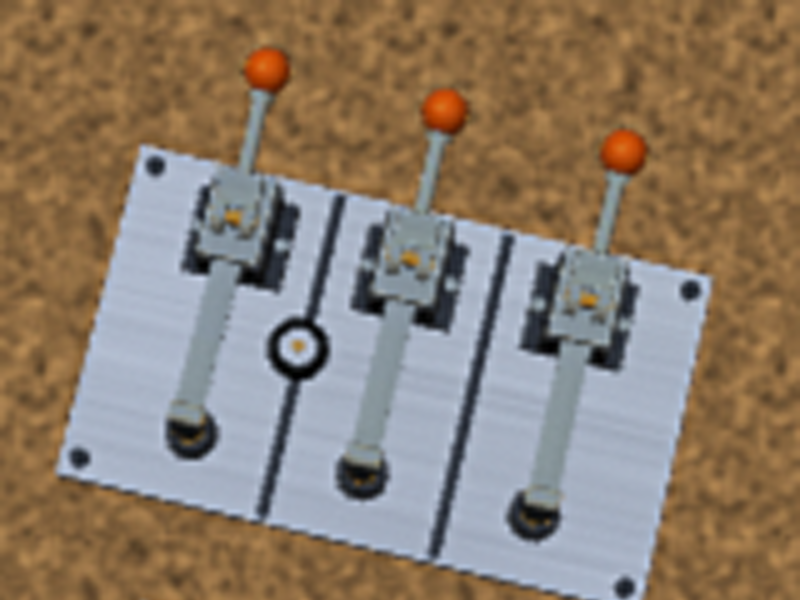

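```bash
cat > fit.py <<'E'
from h import *
from scipy.optimize import least_squares
def px(n,l):
    o={"side":(270,215),"top":(260,155)}[n]
    return (np.array(l,float)+.5)/5-.5+o
ob={"top":dict(k=[(266,71),(444,111),(623,153)],e=[(187,412),(365,455),(543,497)],c=[(140,146),(712,276),(57,474)]),
"side":dict(k=[(519,69),(504,170),(487,285)],e=[(196,82),(161,188),(126,298)],c=[(158,96),(467,124),(32,465),(405,508)])}
Y=[.085,0,-.085]
def W(p,q):
    x,y,t=p[:3];q=np.array(q);R=np.array([[np.cos(t),-np.sin(t)],[np.sin(t),np.cos(t)]])
    return np.c_[q[:,:2]@R.T+[x,y],q[:,2]]
def pts(p):
    a=p[5:8]+.2
    k=W(p,[(.07*np.cos(a[i]),Y[i],.07+.07*np.sin(a[i])) for i in range(3)])
    e=W(p,[(p[3],Y[i],.062) for i in range(3)])
    x1=p[4];C=dict(top=[(x1,.145,.012),(x1,-.145,.012),(x1-.17,.145,.012)],
      side=[(x1-.17,.145,.012),(x1,.145,.012),(x1-.17,-.145,.012),(x1,-.145,.012)])
    return k,e,{n:W(p,C[n]) for n in C}
def res(p,full=False):
    k,e,c=pts(p);r=[]
    for j,n in enumerate(("top","side")):
        b=p[8+2*j:10+2*j]
        for a,P,w in(("k",k,1),("e",e,1),("c",c[n],.5)):
            r.append((w*(proj(n,P)+b-px(n,ob[n][a]))).ravel())
    if full:return r
    return np.r_[np.concatenate(r),p[8:12]/1.0,(p[5:8]-.08)/.1]
s=least_squares(res,[.45,0,-.2,-.09,.05,.05,.05,.05,0,0,0,0],x_scale=[.01,.01,.01,.01,.01,.1,.1,.1,1,1,1,1])
if __name__=="__main__":
    np.set_printoptions(precision=4,suppress=True)
    print(s.x);[print(np.round(r,1)) for r in res(s.x,1)]
    k,e,c=pts(s.x);print("knobs",k);print("eyes",e);print(np.degrees(s.x[2]))
E
python3 fit.py
```

```text
[ 0.5606 -0.0234 -0.2344 -0.095   0.0405  0.0826  0.0987  0.109   0.0565
  0.5477  0.5336 -0.259 ]
[ 0.2 -0.1  0.1 -0.   0.  -0.3]
[-0.1  0.3 -0.2 -0.  -0.1 -0.1]
[ 0.1 -0.3  0.2 -0.2 -0.2 -0.2]
[-0.2  0.1 -0.2  0.1 -0.1  0.1]
[-0.2  0.7  0.3 -0.3  0.1  0.3]
[-0.4 -0.4  0.1 -0.3 -0.4 -0.3  0.  -0.3]
knobs [[ 0.6458  0.0436  0.0895]
 [ 0.6257 -0.039   0.0906]
 [ 0.6058 -0.1216  0.0913]]
eyes [[ 0.488   0.0813  0.062 ]
 [ 0.4682 -0.0014  0.062 ]
 [ 0.4485 -0.0841  0.062 ]]
-13.427378405552098
```

Call:
{"api": "servo_tool", "payload": {
  "plan": [
    {"tx": 20, "ty": -28, "tz": 0, "ax": 0, "ay": 0, "az": 2, "gripper": 0},
    {"tx": 25, "ty": -34, "tz": 0, "ax": 0, "ay": 0, "az": 2, "gripper": 0},
    {"tx": 25, "ty": -34, "tz": 0, "ax": 0, "ay": 0, "az": 2, "gripper": 0},
    {"tx": 25, "ty": -34, "tz": 0, "ax": 0, "ay": 0, "az": 1, "gripper": 0},
    {"tx": 25, "ty": -34, "tz": 0, "ax": 0, "ay": 0, "az": 0, "gripper": 0},
    {"tx": 25, "ty": -34, "tz": 0, "ax": 0, "ay": 0, "az": 0, "gripper": 0},
    {"tx": 25, "ty": -34, "tz": 0, "ax": 0, "ay": 0, "az": 0, "gripper": 0},
    {"tx": 25, "ty": -34, "tz": 0, "ax": 0, "ay": 0, "az": 0, "gripper": 0}
  ]
}}

```text
clock: 0.9
tool_pos: [0.3795, 0.2242, 0.2312]
orientation: [0.785, 0.619, -0.0, -0.0]
force: [0.7, 1.0, -0.3]
finger_gap: 0.0002
```

Call:
{"api": "servo_tool", "payload": {
  "plan": [
    {"tx": 26, "ty": -36, "tz": -20, "ax": 0, "ay": 0, "az": 0, "gripper": 0},
    {"tx": 26, "ty": -36, "tz": -20, "ax": 0, "ay": 0, "az": 0, "gripper": 0},
    {"tx": 26, "ty": -36, "tz": -20, "ax": 0, "ay": 0, "az": 0, "gripper": 0},
    {"tx": 26, "ty": -35, "tz": -20, "ax": 0, "ay": 0, "az": 0, "gripper": 0},
    {"tx": 0, "ty": 0, "tz": -30, "ax": 0, "ay": 0, "az": 0, "gripper": 0},
    {"tx": 0, "ty": 0, "tz": -20, "ax": 0, "ay": 0, "az": 0, "gripper": 0},
    {"tx": 0, "ty": 0, "tz": -8, "ax": 0, "ay": 0, "az": 0, "gripper": 0},
    {"tx": 0, "ty": 0, "tz": 0, "ax": 0, "ay": 0, "az": 0, "gripper": 0}
  ]
}}

```text
clock: 1.7
tool_pos: [0.4824, 0.0829, 0.0927]
orientation: [0.785, 0.619, -0.001, -0.001]
force: [0.7, -0.1, 0.7]
finger_gap: -0.0002
```

```bash
python3 - <<'E'
from workcell import robot,camera
import cv2
ims=[]
for n,(x0,y0,w,h) in {"side":(270,195,80,110),"top":(270,195,80,110)}.items():
    c=camera(n); ims.append(cv2.resize(c["pixels"][y0:y0+h,x0:x0+w,::-1],None,fx=5,fy=5,interpolation=cv2.INTER_CUBIC))
cv2.imwrite("pics/p1.png",cv2.hconcat(ims))
s=robot.get_state();print(s["clock"],s["tool_pos"],s["orientation"],s["force"])
E
```

```text
1.8 [0.48331109 0.08293001 0.09419611] [7.85179018e-01 6.19268474e-01 5.06181196e-04 4.57719367e-04] [ 0.54207655 -0.23194689 -1.16996243]
```

View pics/p1.png

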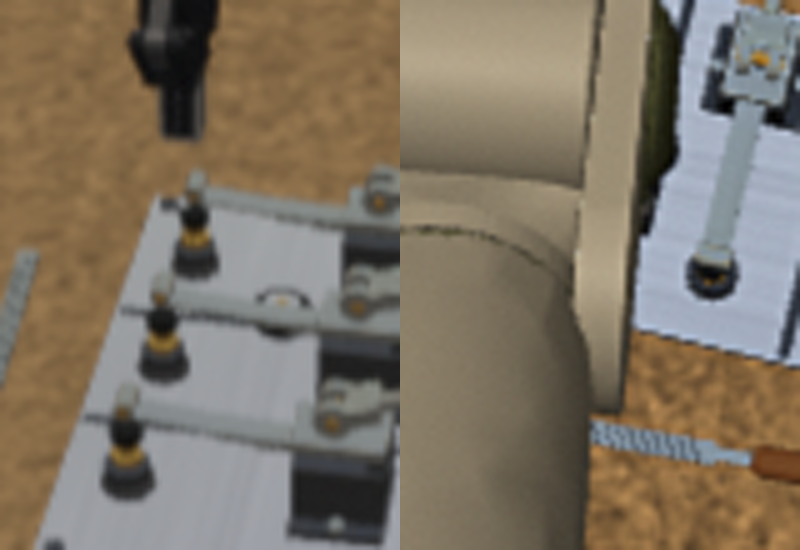

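```bash
python3 - <<'E'
from fit import *
from workcell import robot
st=robot.get_state();print(st["tool_pos"],st["force"],st["clock"])
T=st["tool_pos"]
print("tcp px pred",proj("side",[T])+s.x[10:12],"seen",np.array([182,138])/5+[270,195])
E
```

```text
[0.48331109 0.08293001 0.09419611] [ 0.54207655 -0.23194689 -1.16996243] 1.8
tcp px pred [[306.44742551 220.89535478]] seen [306.4 222.6]
```

Call:
{"api": "servo_tool", "payload": {
  "plan": [
    {"tx": 2, "ty": -1, "tz": -12, "ax": 0, "ay": 0, "az": 0, "gripper": 0},
    {"tx": 0, "ty": 0, "tz": -9, "ax": 0, "ay": 0, "az": 0, "gripper": 0},
    {"tx": 0, "ty": 0, "tz": 0, "ax": 0, "ay": 0, "az": 0, "gripper": 0},
    {"tx": 0, "ty": 0, "tz": 0, "ax": 0, "ay": 0, "az": 0, "gripper": 0}
  ]
}}

```text
clock: 2.2
tool_pos: [0.4848, 0.0818, 0.0721]
orientation: [0.785, 0.619, -0.0, -0.0]
force: [0.9, 0.0, -0.5]
finger_gap: 0.0001
```

Call:
{"api": "servo_tool", "payload": {
  "plan": [
    {"tx": 0, "ty": 0, "tz": -3, "ax": 0, "ay": 0, "az": 0, "gripper": 0},
    {"tx": 0, "ty": 0, "tz": -3, "ax": 0, "ay": 0, "az": 0, "gripper": 0},
    {"tx": 0, "ty": 0, "tz": 0, "ax": 0, "ay": 0, "az": 0, "gripper": 0},
    {"tx": 0, "ty": 0, "tz": 0, "ax": 0, "ay": 0, "az": 0, "gripper": 0}
  ]
}}

```text
clock: 2.6
tool_pos: [0.485, 0.0818, 0.0664]
orientation: [0.785, 0.619, 0.0, 0.0]
force: [-0.7, 0.8, 0.9]
finger_gap: 0.0001
```

Call:
{"api": "servo_tool", "payload": {
  "plan": [
    {"tx": 0, "ty": 0, "tz": -2, "ax": 0, "ay": 0, "az": 0, "gripper": 0},
    {"tx": 0, "ty": 0, "tz": 0, "ax": 0, "ay": 0, "az": 0, "gripper": 0},
    {"tx": 0, "ty": 0, "tz": 0, "ax": 0, "ay": 0, "az": 0, "gripper": 0}
  ]
}}

```text
clock: 2.9
tool_pos: [0.4848, 0.0818, 0.0644]
orientation: [0.785, 0.619, -0.0, -0.0]
force: [-1.6, 0.6, 1.8]
finger_gap: 0.0
```

Call:
{"api": "servo_tool", "payload": {
  "plan": [
    {"tx": 0, "ty": 0, "tz": -2, "ax": 0, "ay": 0, "az": 0, "gripper": 0},
    {"tx": 0, "ty": 0, "tz": 0, "ax": 0, "ay": 0, "az": 0, "gripper": 0},
    {"tx": 0, "ty": 0, "tz": 0, "ax": 0, "ay": 0, "az": 0, "gripper": 0}
  ]
}}

```text
clock: 3.2
tool_pos: [0.4848, 0.0818, 0.0623]
orientation: [0.785, 0.619, -0.0, -0.0]
force: [-1.5, 1.3, 4.9]
finger_gap: 0.0002
```

Call:
{"api": "servo_tool", "payload": {
  "plan": [
    {"tx": 0, "ty": 0, "tz": -2, "ax": 0, "ay": 0, "az": 0, "gripper": 0},
    {"tx": 0, "ty": 0, "tz": 0, "ax": 0, "ay": 0, "az": 0, "gripper": 0},
    {"tx": 0, "ty": 0, "tz": 0, "ax": 0, "ay": 0, "az": 0, "gripper": 0}
  ]
}}

```text
clock: 3.5
tool_pos: [0.4848, 0.0818, 0.0604]
orientation: [0.785, 0.619, -0.0, -0.0]
force: [-3.0, 1.2, 6.9]
finger_gap: -0.0
```

Call:
{"api": "servo_tool", "payload": {
  "plan": [
    {"tx": 0, "ty": 0, "tz": -2, "ax": 0, "ay": 0, "az": 0, "gripper": 0},
    {"tx": 0, "ty": 0, "tz": 0, "ax": 0, "ay": 0, "az": 0, "gripper": 0},
    {"tx": 0, "ty": 0, "tz": 0, "ax": 0, "ay": 0, "az": 0, "gripper": 0}
  ]
}}

```text
clock: 3.8
tool_pos: [0.4848, 0.0818, 0.0585]
orientation: [0.785, 0.619, -0.0, -0.0]
force: [-4.1, 1.0, 6.8]
finger_gap: 0.0001
```

Call:
{"api": "servo_tool", "payload": {
  "plan": [
    {"tx": 0, "ty": 0, "tz": -1, "ax": 0, "ay": 0, "az": 0, "gripper": 0},
    {"tx": 0, "ty": 0, "tz": 0, "ax": 0, "ay": 0, "az": 0, "gripper": 0},
    {"tx": 0, "ty": 0, "tz": 0, "ax": 0, "ay": 0, "az": 0, "gripper": 0}
  ]
}}

```text
clock: 4.1
tool_pos: [0.4847, 0.0818, 0.0575]
orientation: [0.785, 0.619, -0.0, -0.0]
force: [-4.9, 0.7, 7.9]
finger_gap: -0.0001
```

Call:
{"api": "servo_tool", "payload": {
  "plan": [
    {"tx": 0, "ty": 0, "tz": -1, "ax": 0, "ay": 0, "az": 0, "gripper": 0},
    {"tx": 0, "ty": 0, "tz": 0, "ax": 0, "ay": 0, "az": 0, "gripper": 0},
    {"tx": 0, "ty": 0, "tz": 0, "ax": 0, "ay": 0, "az": 0, "gripper": 0}
  ]
}}

```text
clock: 4.4
tool_pos: [0.4847, 0.0818, 0.0567]
orientation: [0.785, 0.619, -0.0, -0.0]
force: [-5.2, 0.7, 10.6]
finger_gap: 0.0003
```

Call:
{"api": "servo_tool", "payload": {
  "plan": [
    {"tx": 0, "ty": 0, "tz": -1, "ax": 0, "ay": 0, "az": 0, "gripper": 0},
    {"tx": 0, "ty": 0, "tz": 0, "ax": 0, "ay": 0, "az": 0, "gripper": 0},
    {"tx": 0, "ty": 0, "tz": 0, "ax": 0, "ay": 0, "az": 0, "gripper": 0}
  ]
}}

```text
clock: 4.7
tool_pos: [0.4847, 0.0819, 0.0559]
orientation: [0.785, 0.619, -0.0, -0.0]
force: [-6.5, 0.7, 13.9]
finger_gap: -0.0
```

```bash
python3 - <<'E'
from workcell import robot
for i in range(3):
    s=robot.get_state();print(s["clock"],s["tool_pos"],s["force"])
E
```

```text
4.7 [0.48469447 0.08187174 0.05594288] [-6.48348539  0.7035914  13.90771069]
4.7 [0.48469447 0.08187174 0.05594288] [-6.48348539  0.7035914  13.90771069]
4.7 [0.48469447 0.08187174 0.05594288] [-6.48348539  0.7035914  13.90771069]
```

Call:
{"api": "servo_tool", "payload": {
  "plan": [
    {"tx": 0, "ty": 0, "tz": 0, "ax": 0, "ay": 0, "az": 0, "gripper": 0},
    {"tx": 0, "ty": 0, "tz": 0, "ax": 0, "ay": 0, "az": 0, "gripper": 0},
    {"tx": 0, "ty": 0, "tz": 0, "ax": 0, "ay": 0, "az": 0, "gripper": 0},
    {"tx": 0, "ty": 0, "tz": 0, "ax": 0, "ay": 0, "az": 0, "gripper": 0},
    {"tx": 0, "ty": 0, "tz": 0, "ax": 0, "ay": 0, "az": 0, "gripper": 0},
    {"tx": 0, "ty": 0, "tz": 0, "ax": 0, "ay": 0, "az": 0, "gripper": 0}
  ]
}}

```text
clock: 5.3
tool_pos: [0.4847, 0.0819, 0.0559]
orientation: [0.785, 0.619, -0.0, -0.0]
force: [-6.5, 1.0, 12.9]
finger_gap: 0.0001
```

Call:
{"api": "servo_tool", "payload": {
  "plan": [
    {"tx": 0, "ty": 0, "tz": 3, "ax": 0, "ay": 0, "az": 0, "gripper": 0},
    {"tx": 0, "ty": 0, "tz": 4, "ax": 0, "ay": 0, "az": 0, "gripper": 0},
    {"tx": 0, "ty": 0, "tz": 5, "ax": 0, "ay": 0, "az": 0, "gripper": 0},
    {"tx": 0, "ty": 0, "tz": 6, "ax": 0, "ay": 0, "az": 0, "gripper": 0},
    {"tx": 0, "ty": 0, "tz": 10, "ax": 0, "ay": 0, "az": 0, "gripper": 0},
    {"tx": 0, "ty": 0, "tz": 10, "ax": 0, "ay": 0, "az": 0, "gripper": 0},
    {"tx": 0, "ty": 0, "tz": 0, "ax": 0, "ay": 0, "az": 0, "gripper": 0}
  ]
}}

```text
clock: 6.0
tool_pos: [0.4856, 0.0817, 0.0948]
orientation: [0.785, 0.619, 0.001, 0.001]
force: [-0.1, 0.5, -0.9]
finger_gap: 0.0001
```

Call:
{"api": "servo_tool", "payload": {
  "plan": [
    {"tx": -5, "ty": -21, "tz": 0, "ax": 0, "ay": 0, "az": 0, "gripper": 0},
    {"tx": -5, "ty": -21, "tz": 0, "ax": 0, "ay": 0, "az": 0, "gripper": 0},
    {"tx": -5, "ty": -21, "tz": 0, "ax": 0, "ay": 0, "az": 0, "gripper": 0},
    {"tx": -5, "ty": -20, "tz": 0, "ax": 0, "ay": 0, "az": 0, "gripper": 0},
    {"tx": 0, "ty": 0, "tz": -12, "ax": 0, "ay": 0, "az": 0, "gripper": 0},
    {"tx": 0, "ty": 0, "tz": -10, "ax": 0, "ay": 0, "az": 0, "gripper": 0},
    {"tx": 0, "ty": 0, "tz": 0, "ax": 0, "ay": 0, "az": 0, "gripper": 0},
    {"tx": 0, "ty": 0, "tz": 0, "ax": 0, "ay": 0, "az": 0, "gripper": 0}
  ]
}}

```text
clock: 6.8
tool_pos: [0.4649, -0.0009, 0.0712]
orientation: [0.785, 0.619, -0.0, -0.0]
force: [0.1, -0.0, 0.3]
finger_gap: 0.0002
```

Call:
{"api": "servo_tool", "payload": {
  "plan": [
    {"tx": 0, "ty": 0, "tz": -3, "ax": 0, "ay": 0, "az": 0, "gripper": 0},
    {"tx": 0, "ty": 0, "tz": -2, "ax": 0, "ay": 0, "az": 0, "gripper": 0},
    {"tx": 0, "ty": 0, "tz": -2, "ax": 0, "ay": 0, "az": 0, "gripper": 0},
    {"tx": 0, "ty": 0, "tz": 0, "ax": 0, "ay": 0, "az": 0, "gripper": 0},
    {"tx": 0, "ty": 0, "tz": 0, "ax": 0, "ay": 0, "az": 0, "gripper": 0}
  ]
}}

```text
clock: 7.3
tool_pos: [0.4649, -0.0012, 0.0644]
orientation: [0.785, 0.619, 0.0, -0.0]
force: [-1.1, 1.2, 1.4]
finger_gap: -0.0001
```

Call:
{"api": "servo_tool", "payload": {
  "plan": [
    {"tx": 0, "ty": 0, "tz": -2, "ax": 0, "ay": 0, "az": 0, "gripper": 0},
    {"tx": 0, "ty": 0, "tz": -1, "ax": 0, "ay": 0, "az": 0, "gripper": 0},
    {"tx": 0, "ty": 0, "tz": 0, "ax": 0, "ay": 0, "az": 0, "gripper": 0},
    {"tx": 0, "ty": 0, "tz": 0, "ax": 0, "ay": 0, "az": 0, "gripper": 0}
  ]
}}

```text
clock: 7.7
tool_pos: [0.4648, -0.0012, 0.0613]
orientation: [0.785, 0.619, -0.0, -0.0]
force: [-1.9, 0.4, 3.0]
finger_gap: 0.0001
```

Call:
{"api": "servo_tool", "payload": {
  "plan": [
    {"tx": 0, "ty": 0, "tz": -1, "ax": 0, "ay": 0, "az": 0, "gripper": 0},
    {"tx": 0, "ty": 0, "tz": -1, "ax": 0, "ay": 0, "az": 0, "gripper": 0},
    {"tx": 0, "ty": 0, "tz": 0, "ax": 0, "ay": 0, "az": 0, "gripper": 0},
    {"tx": 0, "ty": 0, "tz": 0, "ax": 0, "ay": 0, "az": 0, "gripper": 0}
  ]
}}

```text
clock: 8.1
tool_pos: [0.4648, -0.0012, 0.0593]
orientation: [0.785, 0.619, -0.0, -0.0]
force: [-2.1, 0.7, 2.7]
finger_gap: -0.0001
```

Call:
{"api": "servo_tool", "payload": {
  "plan": [
    {"tx": 0, "ty": 0, "tz": -1, "ax": 0, "ay": 0, "az": 0, "gripper": 0},
    {"tx": 0, "ty": 0, "tz": 0, "ax": 0, "ay": 0, "az": 0, "gripper": 0},
    {"tx": 0, "ty": 0, "tz": 0, "ax": 0, "ay": 0, "az": 0, "gripper": 0}
  ]
}}

```text
clock: 8.4
tool_pos: [0.4649, -0.0013, 0.0583]
orientation: [0.785, 0.619, 0.0, 0.0]
force: [-1.5, 0.6, 3.8]
finger_gap: -0.0
```

Call:
{"api": "servo_tool", "payload": {
  "plan": [
    {"tx": 0, "ty": 0, "tz": -1, "ax": 0, "ay": 0, "az": 0, "gripper": 0},
    {"tx": 0, "ty": 0, "tz": 0, "ax": 0, "ay": 0, "az": 0, "gripper": 0},
    {"tx": 0, "ty": 0, "tz": 0, "ax": 0, "ay": 0, "az": 0, "gripper": 0}
  ]
}}

```text
clock: 8.7
tool_pos: [0.4649, -0.0012, 0.0573]
orientation: [0.785, 0.619, -0.0, -0.0]
force: [-2.4, 1.1, 3.9]
finger_gap: -0.0001
```

Call:
{"api": "servo_tool", "payload": {
  "plan": [
    {"tx": 0, "ty": 0, "tz": -1, "ax": 0, "ay": 0, "az": 0, "gripper": 0},
    {"tx": 0, "ty": 0, "tz": 0, "ax": 0, "ay": 0, "az": 0, "gripper": 0},
    {"tx": 0, "ty": 0, "tz": 0, "ax": 0, "ay": 0, "az": 0, "gripper": 0}
  ]
}}

```text
clock: 9.0
tool_pos: [0.4648, -0.0012, 0.0563]
orientation: [0.785, 0.619, -0.0, -0.0]
force: [-2.0, 0.7, 4.9]
finger_gap: -0.0003
```

Call:
{"api": "servo_tool", "payload": {
  "plan": [
    {"tx": 0, "ty": 0, "tz": -1, "ax": 0, "ay": 0, "az": 0, "gripper": 0},
    {"tx": 0, "ty": 0, "tz": 0, "ax": 0, "ay": 0, "az": 0, "gripper": 0},
    {"tx": 0, "ty": 0, "tz": 0, "ax": 0, "ay": 0, "az": 0, "gripper": 0}
  ]
}}

```text
clock: 9.3
tool_pos: [0.4649, -0.0013, 0.0554]
orientation: [0.785, 0.619, 0.0, 0.0]
force: [-2.6, 0.7, 6.6]
finger_gap: 0.0002
```

Call:
{"api": "servo_tool", "payload": {
  "plan": [
    {"tx": 0, "ty": 0, "tz": -1, "ax": 0, "ay": 0, "az": 0, "gripper": 0},
    {"tx": 0, "ty": 0, "tz": 0, "ax": 0, "ay": 0, "az": 0, "gripper": 0},
    {"tx": 0, "ty": 0, "tz": 0, "ax": 0, "ay": 0, "az": 0, "gripper": 0}
  ]
}}

```text
clock: 9.6
tool_pos: [0.4649, -0.0012, 0.0545]
orientation: [0.785, 0.619, 0.0, 0.0]
force: [-4.1, 0.9, 8.6]
finger_gap: 0.0002
```

Call:
{"api": "servo_tool", "payload": {
  "plan": [
    {"tx": 0, "ty": 0, "tz": -1, "ax": 0, "ay": 0, "az": 0, "gripper": 0},
    {"tx": 0, "ty": 0, "tz": 0, "ax": 0, "ay": 0, "az": 0, "gripper": 0},
    {"tx": 0, "ty": 0, "tz": 0, "ax": 0, "ay": 0, "az": 0, "gripper": 0},
    {"tx": 0, "ty": 0, "tz": 0, "ax": 0, "ay": 0, "az": 0, "gripper": 0},
    {"tx": 0, "ty": 0, "tz": 0, "ax": 0, "ay": 0, "az": 0, "gripper": 0},
    {"tx": 0, "ty": 0, "tz": 0, "ax": 0, "ay": 0, "az": 0, "gripper": 0},
    {"tx": 0, "ty": 0, "tz": 0, "ax": 0, "ay": 0, "az": 0, "gripper": 0},
    {"tx": 0, "ty": 0, "tz": 0, "ax": 0, "ay": 0, "az": 0, "gripper": 0}
  ]
}}

```text
clock: 10.4
tool_pos: [0.4648, -0.0012, 0.0537]
orientation: [0.785, 0.619, -0.0, 0.0]
force: [-5.8, 1.0, 11.3]
finger_gap: 0.0
```

Middle is on its stop and reads soft (about 0.4 N/mm). I'll release it and press the right one.

Call:
{"api": "servo_tool", "payload": {
  "plan": [
    {"tx": 0, "ty": 0, "tz": 3, "ax": 0, "ay": 0, "az": 0, "gripper": 0},
    {"tx": 0, "ty": 0, "tz": 4, "ax": 0, "ay": 0, "az": 0, "gripper": 0},
    {"tx": 0, "ty": 0, "tz": 5, "ax": 0, "ay": 0, "az": 0, "gripper": 0},
    {"tx": 0, "ty": 0, "tz": 8, "ax": 0, "ay": 0, "az": 0, "gripper": 0},
    {"tx": 0, "ty": 0, "tz": 10, "ax": 0, "ay": 0, "az": 0, "gripper": 0},
    {"tx": 0, "ty": 0, "tz": 10, "ax": 0, "ay": 0, "az": 0, "gripper": 0},
    {"tx": 0, "ty": 0, "tz": 0, "ax": 0, "ay": 0, "az": 0, "gripper": 0}
  ]
}}

```text
clock: 11.1
tool_pos: [0.4656, -0.0014, 0.0948]
orientation: [0.785, 0.619, 0.001, 0.001]
force: [0.5, 0.4, 0.4]
finger_gap: -0.0
```

Call:
{"api": "servo_tool", "payload": {
  "plan": [
    {"tx": -5, "ty": -21, "tz": 0, "ax": 0, "ay": 0, "az": 0, "gripper": 0},
    {"tx": -5, "ty": -21, "tz": 0, "ax": 0, "ay": 0, "az": 0, "gripper": 0},
    {"tx": -5, "ty": -21, "tz": 0, "ax": 0, "ay": 0, "az": 0, "gripper": 0},
    {"tx": -5, "ty": -20, "tz": 0, "ax": 0, "ay": 0, "az": 0, "gripper": 0},
    {"tx": 0, "ty": 0, "tz": -12, "ax": 0, "ay": 0, "az": 0, "gripper": 0},
    {"tx": 0, "ty": 0, "tz": -10, "ax": 0, "ay": 0, "az": 0, "gripper": 0},
    {"tx": 0, "ty": 0, "tz": 0, "ax": 0, "ay": 0, "az": 0, "gripper": 0},
    {"tx": 0, "ty": 0, "tz": 0, "ax": 0, "ay": 0, "az": 0, "gripper": 0}
  ]
}}

```text
clock: 11.9
tool_pos: [0.4449, -0.0839, 0.0712]
orientation: [0.785, 0.619, -0.0, -0.0]
force: [-0.0, -0.2, 0.9]
finger_gap: -0.0002
```

Call:
{"api": "servo_tool", "payload": {
  "plan": [
    {"tx": 0, "ty": 0, "tz": -3, "ax": 0, "ay": 0, "az": 0, "gripper": 0},
    {"tx": 0, "ty": 0, "tz": -3, "ax": 0, "ay": 0, "az": 0, "gripper": 0},
    {"tx": 0, "ty": 0, "tz": -2, "ax": 0, "ay": 0, "az": 0, "gripper": 0},
    {"tx": 0, "ty": 0, "tz": 0, "ax": 0, "ay": 0, "az": 0, "gripper": 0},
    {"tx": 0, "ty": 0, "tz": 0, "ax": 0, "ay": 0, "az": 0, "gripper": 0}
  ]
}}

```text
clock: 12.4
tool_pos: [0.4448, -0.0842, 0.0634]
orientation: [0.785, 0.619, -0.0, -0.0]
force: [-2.6, 1.0, 4.2]
finger_gap: 0.0003
```

Call:
{"api": "servo_tool", "payload": {
  "plan": [
    {"tx": 0, "ty": 0, "tz": -2, "ax": 0, "ay": 0, "az": 0, "gripper": 0},
    {"tx": 0, "ty": 0, "tz": -1, "ax": 0, "ay": 0, "az": 0, "gripper": 0},
    {"tx": 0, "ty": 0, "tz": 0, "ax": 0, "ay": 0, "az": 0, "gripper": 0},
    {"tx": 0, "ty": 0, "tz": 0, "ax": 0, "ay": 0, "az": 0, "gripper": 0}
  ]
}}

```text
clock: 12.8
tool_pos: [0.4448, -0.0842, 0.0603]
orientation: [0.785, 0.619, -0.0, -0.0]
force: [-3.1, 1.6, 5.7]
finger_gap: -0.0001
```

Call:
{"api": "servo_tool", "payload": {
  "plan": [
    {"tx": 0, "ty": 0, "tz": -2, "ax": 0, "ay": 0, "az": 0, "gripper": 0},
    {"tx": 0, "ty": 0, "tz": 0, "ax": 0, "ay": 0, "az": 0, "gripper": 0},
    {"tx": 0, "ty": 0, "tz": 0, "ax": 0, "ay": 0, "az": 0, "gripper": 0}
  ]
}}

```text
clock: 13.1
tool_pos: [0.4448, -0.0842, 0.0584]
orientation: [0.785, 0.619, -0.0, -0.0]
force: [-2.9, 1.6, 7.6]
finger_gap: 0.0
```

Call:
{"api": "servo_tool", "payload": {
  "plan": [
    {"tx": 0, "ty": 0, "tz": -1, "ax": 0, "ay": 0, "az": 0, "gripper": 0},
    {"tx": 0, "ty": 0, "tz": 0, "ax": 0, "ay": 0, "az": 0, "gripper": 0},
    {"tx": 0, "ty": 0, "tz": 0, "ax": 0, "ay": 0, "az": 0, "gripper": 0}
  ]
}}

```text
clock: 13.4
tool_pos: [0.4447, -0.0842, 0.0575]
orientation: [0.785, 0.619, -0.0, -0.0]
force: [-3.9, 1.1, 7.9]
finger_gap: 0.0001
```

Right reads sound so far (about 0.83 N/mm). I'll keep going to its stop.

Call:
{"api": "servo_tool", "payload": {
  "plan": [
    {"tx": 0, "ty": 0, "tz": -1, "ax": 0, "ay": 0, "az": 0, "gripper": 0},
    {"tx": 0, "ty": 0, "tz": 0, "ax": 0, "ay": 0, "az": 0, "gripper": 0},
    {"tx": 0, "ty": 0, "tz": 0, "ax": 0, "ay": 0, "az": 0, "gripper": 0}
  ]
}}

```text
clock: 13.7
tool_pos: [0.4446, -0.0841, 0.0565]
orientation: [0.785, 0.619, -0.0, -0.0]
force: [-4.9, 1.3, 10.2]
finger_gap: -0.0001
```

Call:
{"api": "servo_tool", "payload": {
  "plan": [
    {"tx": 0, "ty": 0, "tz": -1, "ax": 0, "ay": 0, "az": 0, "gripper": 0},
    {"tx": 0, "ty": 0, "tz": 0, "ax": 0, "ay": 0, "az": 0, "gripper": 0},
    {"tx": 0, "ty": 0, "tz": 0, "ax": 0, "ay": 0, "az": 0, "gripper": 0}
  ]
}}

```text
clock: 14.0
tool_pos: [0.4446, -0.0842, 0.0557]
orientation: [0.785, 0.619, -0.0, -0.0]
force: [-6.1, 1.9, 13.2]
finger_gap: 0.0001
```

Call:
{"api": "servo_tool", "payload": {
  "plan": [
    {"tx": 0, "ty": 0, "tz": -0.4, "ax": 0, "ay": 0, "az": 0, "gripper": 0},
    {"tx": 0, "ty": 0, "tz": 0, "ax": 0, "ay": 0, "az": 0, "gripper": 0},
    {"tx": 0, "ty": 0, "tz": 0, "ax": 0, "ay": 0, "az": 0, "gripper": 0},
    {"tx": 0, "ty": 0, "tz": 0, "ax": 0, "ay": 0, "az": 0, "gripper": 0},
    {"tx": 0, "ty": 0, "tz": 0, "ax": 0, "ay": 0, "az": 0, "gripper": 0},
    {"tx": 0, "ty": 0, "tz": 0, "ax": 0, "ay": 0, "az": 0, "gripper": 0},
    {"tx": 0, "ty": 0, "tz": 0, "ax": 0, "ay": 0, "az": 0, "gripper": 0}
  ]
}}

```text
clock: 14.7
tool_pos: [0.4446, -0.0842, 0.0554]
orientation: [0.785, 0.619, -0.0, -0.0]
force: [-7.3, 1.7, 13.9]
finger_gap: -0.0001
```

Call:
{"api": "servo_tool", "payload": {
  "plan": [
    {"tx": 0, "ty": 0, "tz": 3, "ax": 0, "ay": 0, "az": 0, "gripper": 0},
    {"tx": 0, "ty": 0, "tz": 4, "ax": 0, "ay": 0, "az": 0, "gripper": 0},
    {"tx": 0, "ty": 0, "tz": 5, "ax": 0, "ay": 0, "az": 0, "gripper": 0},
    {"tx": 0, "ty": 0, "tz": 8, "ax": 0, "ay": 0, "az": 0, "gripper": 0},
    {"tx": 0, "ty": 0, "tz": 30, "ax": 0, "ay": 0, "az": 0, "gripper": 0},
    {"tx": 0, "ty": 0, "tz": 40, "ax": 0, "ay": 0, "az": 0, "gripper": 0},
    {"tx": 0, "ty": 0, "tz": 40, "ax": 0, "ay": 0, "az": 0, "gripper": 0},
    {"tx": 0, "ty": 0, "tz": 0, "ax": 0, "ay": 0, "az": 0, "gripper": 0}
  ]
}}

```text
clock: 15.5
tool_pos: [0.4468, -0.0851, 0.1896]
orientation: [0.785, 0.619, 0.002, 0.004]
force: [0.7, -0.2, -1.6]
finger_gap: 0.0002
```

Call:
{"api": "servo_tool", "payload": {
  "plan": [
    {"tx": 36, "ty": 9, "tz": 0, "ax": 0, "ay": 0, "az": 0, "gripper": 0.6},
    {"tx": 36, "ty": 9, "tz": 0, "ax": 0, "ay": 0, "az": 0, "gripper": 0.6},
    {"tx": 36, "ty": 9, "tz": 0, "ax": 0, "ay": 0, "az": 0, "gripper": 0.6},
    {"tx": 36, "ty": 9, "tz": 0, "ax": 0, "ay": 0, "az": 0, "gripper": 0.6},
    {"tx": 36, "ty": 9, "tz": -20, "ax": 0, "ay": 0, "az": 0, "gripper": 0.6},
    {"tx": 0, "ty": 0, "tz": -30, "ax": 0, "ay": 0, "az": 0, "gripper": 0.6},
    {"tx": 0, "ty": 0, "tz": 0, "ax": 0, "ay": 0, "az": 0, "gripper": 0.6},
    {"tx": 0, "ty": 0, "tz": 0, "ax": 0, "ay": 0, "az": 0, "gripper": 0.6}
  ]
}}

```text
clock: 16.3
tool_pos: [0.6244, -0.0393, 0.1349]
orientation: [0.785, 0.619, -0.0, -0.0]
force: [-0.3, -0.0, 0.4]
finger_gap: 0.0513
```

```bash
python3 - <<'E'
from workcell import robot,camera
import cv2
from fit import *
ims=[]
for n,(x0,y0,w,h) in {"side":(290,180,90,110),"top":(300,155,70,110)}.items():
    c=camera(n); ims.append(cv2.resize(c["pixels"][y0:y0+h,x0:x0+w,::-1],None,fx=5,fy=5,interpolation=cv2.INTER_CUBIC))
cv2.imwrite("pics/p2.png",cv2.hconcat(ims))
st=robot.get_state();print(st["clock"],st["tool_pos"],st["orientation"],st["force"],st["finger_gap"])
T=st["tool_pos"];q=((proj("side",[T])+s.x[10:12])-[290,180])*5;print(q)
E
```

```text
16.4 [ 0.6251245  -0.03962677  0.13668813] [7.85441652e-01 6.18934590e-01 6.89764072e-04 9.53030282e-04] [ 0.30553263 -1.0977572  -0.10348415] 0.05133411836054346
[[405.69174308 263.51985377]]
```

View pics/p2.png

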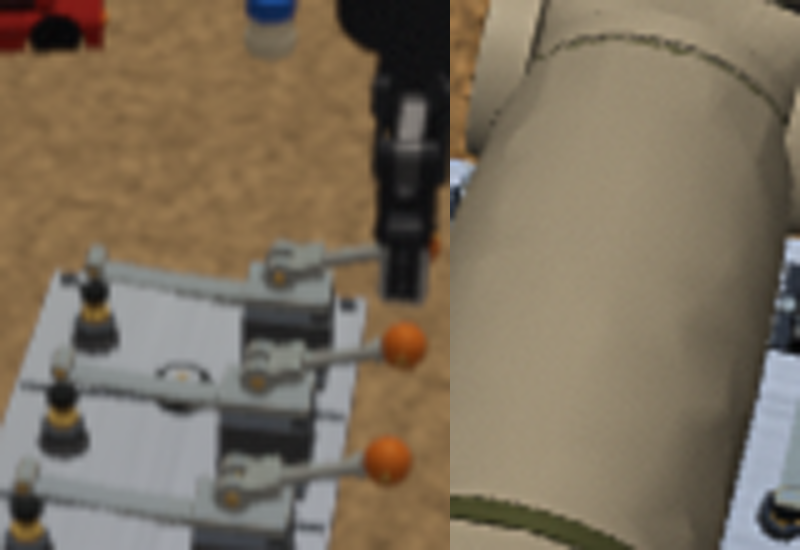

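Call:
{"api": "servo_tool", "payload": {
  "plan": [
    {"tx": 1, "ty": 0, "tz": -20, "ax": 0, "ay": 0, "az": 0, "gripper": 0.6},
    {"tx": 0, "ty": 0, "tz": -25, "ax": 0, "ay": 0, "az": 0, "gripper": 0.6},
    {"tx": 0, "ty": 0, "tz": -15, "ax": 0, "ay": 0, "az": 0, "gripper": 0.6},
    {"tx": 0, "ty": 0, "tz": -4, "ax": 0, "ay": 0, "az": 0, "gripper": 0.6},
    {"tx": 0, "ty": 0, "tz": 0, "ax": 0, "ay": 0, "az": 0, "gripper": 0.6}
  ]
}}

```text
clock: 16.9
tool_pos: [0.6261, -0.0394, 0.0716]
orientation: [0.785, 0.619, 0.0, 0.0]
force: [0.9, -0.8, 0.8]
finger_gap: 0.0512
```

Call:
{"api": "servo_tool", "payload": {
  "plan": [
    {"tx": 0, "ty": 0, "tz": 0, "ax": 0, "ay": 0, "az": 0, "gripper": 0.4},
    {"tx": 0, "ty": 0, "tz": 0, "ax": 0, "ay": 0, "az": 0, "gripper": 0.35},
    {"tx": 0, "ty": 0, "tz": 0, "ax": 0, "ay": 0, "az": 0, "gripper": 0.3},
    {"tx": 0, "ty": 0, "tz": 0, "ax": 0, "ay": 0, "az": 0, "gripper": 0.3}
  ]
}}

```text
clock: 17.3
tool_pos: [0.626, -0.0393, 0.0713]
orientation: [0.785, 0.619, 0.0, 0.0]
force: [0.4, -0.2, 0.2]
finger_gap: 0.0254
```

Call:
{"api": "servo_tool", "payload": {
  "plan": [
    {"tx": 0, "ty": 0, "tz": 0, "ax": 0, "ay": 0, "az": 0, "gripper": 0.26},
    {"tx": 0, "ty": 0, "tz": 0, "ax": 0, "ay": 0, "az": 0, "gripper": 0.2},
    {"tx": 0, "ty": 0, "tz": 0, "ax": 0, "ay": 0, "az": 0, "gripper": 0.1},
    {"tx": 0, "ty": 0, "tz": 0, "ax": 0, "ay": 0, "az": 0, "gripper": 0},
    {"tx": 0, "ty": 0, "tz": 0, "ax": 0, "ay": 0, "az": 0, "gripper": 0}
  ]
}}

```text
clock: 17.8
tool_pos: [0.626, -0.0396, 0.0711]
orientation: [0.785, 0.619, 0.0, 0.0]
force: [0.0, -3.9, 2.3]
finger_gap: 0.0187
```

```bash
python3 - <<'E'
from fit import *
x,y,t=s.x[:3];u=np.array([np.cos(t),np.sin(t)])
a0=s.x[6]+.2;a=np.linspace(a0,np.pi/2,17)
P=np.c_[np.outer(70*np.cos(a),u),70*np.sin(a)]
print(a0,P[0]);print(np.round(np.diff(P,axis=0),1))
E
```

```text
0.2986666231008727 [ 65.07233849 -15.53528062  20.59722845]
[[-1.8  0.4  5.2]
 [-2.2  0.5  5.1]
 [-2.6  0.6  4.9]
 [-3.   0.7  4.7]
 [-3.3  0.8  4.4]
 [-3.6  0.9  4.1]
 [-3.9  0.9  3.8]
 [-4.2  1.   3.5]
 [-4.5  1.1  3.1]
 [-4.7  1.1  2.7]
 [-4.9  1.2  2.4]
 [-5.1  1.2  1.9]
 [-5.2  1.2  1.5]
 [-5.3  1.3  1.1]
 [-5.4  1.3  0.7]
 [-5.4  1.3  0.2]]
```

Call:
{"api": "servo_tool", "payload": {
  "plan": [
    {"tx": -1.8, "ty": 0.4, "tz": 5.2, "ax": 0, "ay": 0, "az": 0, "gripper": 0},
    {"tx": -2.2, "ty": 0.5, "tz": 5.1, "ax": 0, "ay": 0, "az": 0, "gripper": 0},
    {"tx": -2.6, "ty": 0.6, "tz": 4.9, "ax": 0, "ay": 0, "az": 0, "gripper": 0},
    {"tx": 0, "ty": 0, "tz": 0, "ax": 0, "ay": 0, "az": 0, "gripper": 0}
  ]
}}

```text
clock: 18.2
tool_pos: [0.6193, -0.038, 0.0865]
orientation: [0.785, 0.619, 0.0, 0.0]
force: [0.4, -4.7, 4.5]
finger_gap: 0.0188
```

```bash
python3 - <<'E'
from workcell import robot,camera
import cv2
x0,y0,w,h=290,180,110,110
c=camera("side");cv2.imwrite("pics/p3.png",cv2.resize(c["pixels"][y0:y0+h,x0:x0+w,::-1],None,fx=5,fy=5,interpolation=cv2.INTER_CUBIC))
st=robot.get_state();print(st["tool_pos"],st["force"],st["finger_gap"])
E
```

```text
[ 0.61937319 -0.03801259  0.08635766] [-0.38693801 -4.72276811  3.61288705] 0.01865136217274672
```

View pics/p3.png

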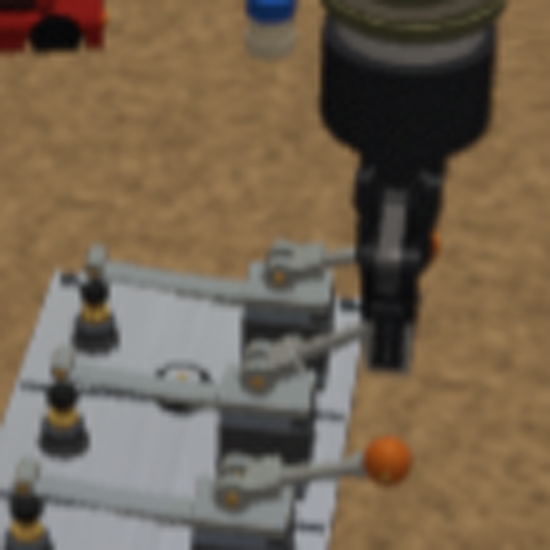

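The lever follows the fingers and the force is low, so I'll carry on around the arc.

Call:
{"api": "servo_tool", "payload": {
  "plan": [
    {"tx": -3.0, "ty": 0.4, "tz": 4.7, "ax": 0, "ay": 0, "az": 0, "gripper": 0},
    {"tx": -3.3, "ty": 0.6, "tz": 4.4, "ax": 0, "ay": 0, "az": 0, "gripper": 0},
    {"tx": -3.6, "ty": 0.9, "tz": 4.1, "ax": 0, "ay": 0, "az": 0, "gripper": 0},
    {"tx": -3.9, "ty": 0.9, "tz": 3.8, "ax": 0, "ay": 0, "az": 0, "gripper": 0},
    {"tx": -4.2, "ty": 1.0, "tz": 3.5, "ax": 0, "ay": 0, "az": 0, "gripper": 0},
    {"tx": 0, "ty": 0, "tz": 0, "ax": 0, "ay": 0, "az": 0, "gripper": 0}
  ]
}}

```text
clock: 18.85
tool_pos: [0.601, -0.0338, 0.1069]
orientation: [0.785, 0.619, -0.0, -0.0]
force: [-1.7, -3.1, 3.8]
finger_gap: 0.0186
```

Call:
{"api": "servo_tool", "payload": {
  "plan": [
    {"tx": -4.5, "ty": 1.1, "tz": 3.1, "ax": 0, "ay": 0, "az": 0, "gripper": 0},
    {"tx": -4.7, "ty": 1.1, "tz": 2.7, "ax": 0, "ay": 0, "az": 0, "gripper": 0},
    {"tx": -4.9, "ty": 1.2, "tz": 2.4, "ax": 0, "ay": 0, "az": 0, "gripper": 0},
    {"tx": -5.1, "ty": 1.2, "tz": 1.9, "ax": 0, "ay": 0, "az": 0, "gripper": 0},
    {"tx": 0, "ty": 0, "tz": 0, "ax": 0, "ay": 0, "az": 0, "gripper": 0}
  ]
}}

```text
clock: 19.35
tool_pos: [0.5813, -0.0291, 0.117]
orientation: [0.785, 0.619, -0.0, -0.0]
force: [-2.5, -1.9, 5.2]
finger_gap: 0.0186
```

Call:
{"api": "servo_tool", "payload": {
  "plan": [
    {"tx": -5.2, "ty": 1.2, "tz": 1.5, "ax": 0, "ay": 0, "az": 0, "gripper": 0},
    {"tx": -5.3, "ty": 1.3, "tz": 1.1, "ax": 0, "ay": 0, "az": 0, "gripper": 0},
    {"tx": -5.4, "ty": 1.3, "tz": 0.7, "ax": 0, "ay": 0, "az": 0, "gripper": 0},
    {"tx": -5.4, "ty": 1.3, "tz": 0.2, "ax": 0, "ay": 0, "az": 0, "gripper": 0},
    {"tx": 0, "ty": 0, "tz": 0, "ax": 0, "ay": 0, "az": 0, "gripper": 0},
    {"tx": 0, "ty": 0, "tz": 0, "ax": 0, "ay": 0, "az": 0, "gripper": 0}
  ]
}}

```text
clock: 19.95
tool_pos: [0.5599, -0.024, 0.1201]
orientation: [0.785, 0.619, -0.001, -0.001]
force: [-3.5, -2.7, 4.0]
finger_gap: 0.0187
```

```bash
python3 - <<'E'
from workcell import robot,camera
import cv2
x0,y0,w,h=290,160,110,120
c=camera("side");cv2.imwrite("pics/p4.png",cv2.resize(c["pixels"][y0:y0+h,x0:x0+w,::-1],None,fx=5,fy=5,interpolation=cv2.INTER_CUBIC))
st=robot.get_state();print(st["tool_pos"],st["force"],st["finger_gap"])
E
```

```text
[ 0.56015509 -0.02406408  0.12010283] [-3.16242819 -1.8687827   3.05879456] 0.019152040195001083
```

View pics/p4.png

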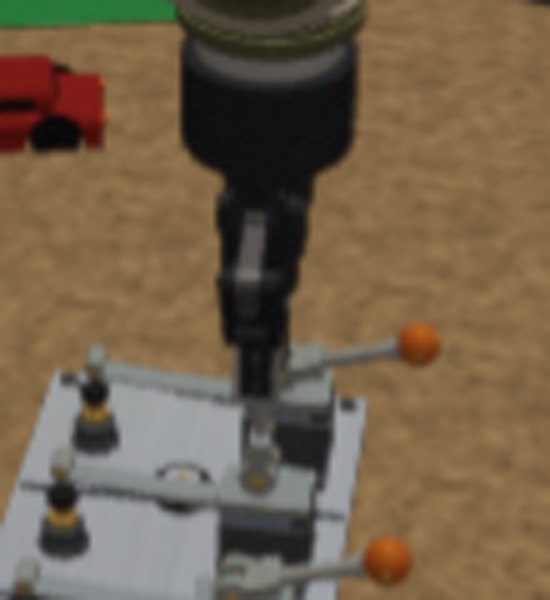

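Call:
{"api": "servo_tool", "payload": {
  "plan": [
    {"tx": 0, "ty": 0, "tz": 0, "ax": 0, "ay": 0, "az": 0, "gripper": 0.3},
    {"tx": 0, "ty": 0, "tz": 0, "ax": 0, "ay": 0, "az": 0, "gripper": 0.5},
    {"tx": 0, "ty": 0, "tz": 0, "ax": 0, "ay": 0, "az": 0, "gripper": 0.5},
    {"tx": 0, "ty": 0, "tz": 0, "ax": 0, "ay": 0, "az": 0, "gripper": 0.5},
    {"tx": 0, "ty": 0, "tz": 0, "ax": 0, "ay": 0, "az": 0, "gripper": 0.5}
  ]
}}

```text
clock: 20.5
tool_pos: [0.5608, -0.0242, 0.1201]
orientation: [0.785, 0.619, 0.0, -0.0]
force: [0.2, -0.4, 0.0]
finger_gap: 0.0427
```

Call:
{"api": "servo_tool", "payload": {
  "plan": [
    {"tx": 0, "ty": 0, "tz": 10, "ax": 0, "ay": 0, "az": 0, "gripper": 0.5},
    {"tx": 0, "ty": 0, "tz": 20, "ax": 0, "ay": 0, "az": 0, "gripper": 0.5},
    {"tx": 0, "ty": 0, "tz": 30, "ax": 0, "ay": 0, "az": 0, "gripper": 0.5},
    {"tx": 0, "ty": 0, "tz": 30, "ax": 0, "ay": 0, "az": 0, "gripper": 0.5},
    {"tx": -10, "ty": 35, "tz": 0, "ax": 0, "ay": 0, "az": 0, "gripper": 0.5},
    {"tx": -10, "ty": 35, "tz": 0, "ax": 0, "ay": 0, "az": 0, "gripper": 0.5},
    {"tx": -10, "ty": 35, "tz": 0, "ax": 0, "ay": 0, "az": 0, "gripper": 0.5},
    {"tx": -10, "ty": 35, "tz": 0, "ax": 0, "ay": 0, "az": 0, "gripper": 0.5}
  ]
}}

```text
clock: 21.3
tool_pos: [0.5203, 0.1171, 0.2111]
orientation: [0.785, 0.619, 0.0, 0.0]
force: [0.7, -0.6, -0.1]
finger_gap: 0.0426
```

Call:
{"api": "servo_tool", "payload": {
  "plan": [
    {"tx": -15, "ty": 35, "tz": 0, "ax": 0, "ay": 0, "az": 0, "gripper": 0.5},
    {"tx": -15, "ty": 35, "tz": 0, "ax": 0, "ay": 0, "az": 0, "gripper": 0.5},
    {"tx": -15, "ty": 35, "tz": 0, "ax": 0, "ay": 0, "az": 0, "gripper": 0.5},
    {"tx": -15, "ty": 35, "tz": 0, "ax": 0, "ay": 0, "az": 0, "gripper": 0.5},
    {"tx": -15, "ty": 30, "tz": 0, "ax": 0, "ay": 0, "az": 0, "gripper": 0.5},
    {"tx": 0, "ty": 0, "tz": 0, "ax": 0, "ay": 0, "az": 0, "gripper": 0.5}
  ]
}}

```text
clock: 21.9
tool_pos: [0.4441, 0.2886, 0.2111]
orientation: [0.784, 0.621, 0.001, -0.0]
force: [0.4, -0.6, -0.2]
finger_gap: 0.0423
```

```bash
python3 - <<'E'
from workcell import robot,camera
import cv2
from fit import *
ims=[]
for n,(x0,y0,w,h) in {"side":(265,205,125,115),"top":(265,155,150,115)}.items():
    c=camera(n); im=c["pixels"]
    cv2.imwrite(f"pics/{n}9.png",im[:,:,::-1])
    cv2.imwrite(f"pics/{n}9z.png",cv2.resize(im[y0:y0+h,x0:x0+w,::-1],None,fx=5,fy=5,interpolation=cv2.INTER_CUBIC))
    hsv=cv2.cvtColor(im,cv2.COLOR_RGB2HSV)
    m=cv2.inRange(hsv,(3,190,120),(14,255,255)); mm=np.zeros_like(m);mm[y0:y0+h,x0:x0+w]=m[y0:y0+h,x0:x0+w]
    k,l,S,C=cv2.connectedComponentsWithStats(mm)
    for i in range(1,k):
        if S[i,4]>10: print(n,S[i],C[i])
    b=s.x[8:10] if n=="top" else s.x[10:12]
    for a in (1.37,1.47,1.57,1.67,1.77):
        P=W(s.x,[(.07*np.cos(a),0,.07+.07*np.sin(a))]);print(a,proj(n,P)+b)
st=robot.get_state();print(st["clock"],st["tool_pos"],st["force"],st["finger_gap"])
E
```

```text
side [338 225   8   5  30] [341.86666667 227.26666667]
side [370 225   8   5  28] [373.64285714 227.03571429]
side [364 268   8   6  38] [367.47368421 270.36842105]
1.37 [[348.1601336  229.75128338]]
1.47 [[345.15367386 229.10249158]]
1.57 [[342.11156985 228.7021625 ]]
1.67 [[339.06776485 228.5542714 ]]
1.77 [[336.05606028 228.65968144]]
top [309 165   8   8  52] [312.61538462 168.25      ]
top [380 181   9   8  57] [384.07017544 184.52631579]
top [338 195   9   8  57] [342.29824561 198.56140351]
1.37 [[343.97336393 192.77971141]]
1.47 [[343.2852258  195.59711733]]
1.57 [[342.57820513 198.53501557]]
1.67 [[341.860536   201.55935716]]
1.77 [[341.14064841 204.63470981]]
22.0 [0.4456672  0.28607486 0.21082745] [ 0.01391262  0.06571022 -0.22646184] 0.04249380278599683
```

View pics/side9z.png

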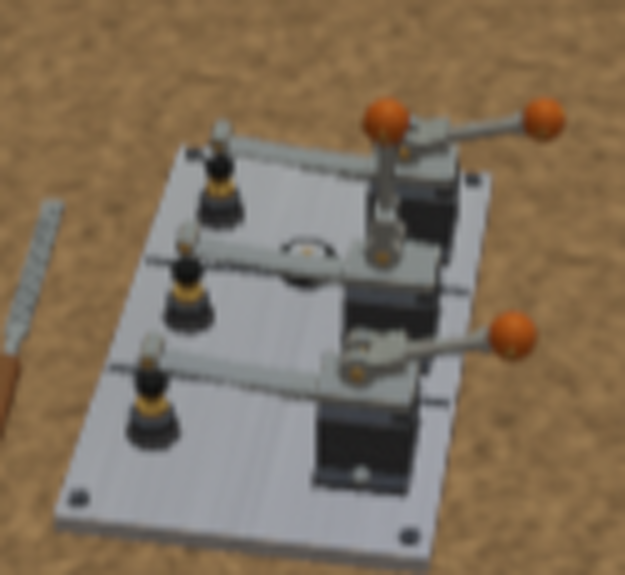

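View pics/top9.png

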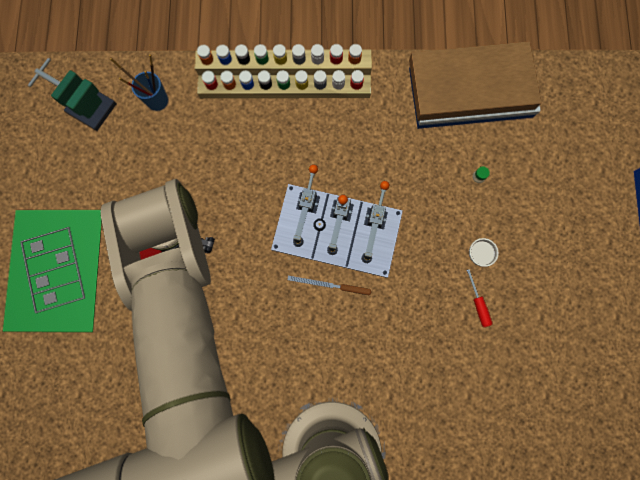

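The middle knob is at (342.3,198.6) in the top view and (341.9,227.3) in the side view, which matches a lever standing straight up. The other two knobs have not moved and nothing else is disturbed, so I'm handing in.

```bash
python3 -c "
from workcell import robot
print(robot.hand_in())"
```

```text
the job is handed in; nothing more can be done
None
```

The middle spring is the soft one. Its clamp lever now stands upright, the other two are still clamped, and I handed the job in at about 22 s on the robot's clock.

- **Pressing:** I pressed left, middle and right in that order. I held each on its rubber stop for over 0.5 s, then let it spring back.

| Spring | Stiffness before the stop | Highest downward force read |
|---|---|---|
| Left | about 0.83 N/mm | 13.9 N |
| Middle | about 0.4 N/mm | 11.3 N |
| Right | about 0.83 N/mm | 13.9 N |

- **Force limit:** With the sideways rubbing at the eye included, the highest reading was about 16 N, under the 20 N limit. Force was only read at the end of each move, so a brief higher peak in between would not have shown.
- **Lever:** In both cameras the middle knob is within about 1.5 pixels of where a lever standing straight up should be. The left and right knobs are within a fraction of a pixel of their starting positions.
- **Bystanders:** Everything I could see in the last pictures looked undisturbed. The arm partly hid the red car shell and covered the blue-capped jar from above. I did not check those two separately in the last side view; the arm only passed well above them.
- **Grip:** The fingers closed to 18.7 mm on the 22 mm ball, tighter than expected. The lever still followed smoothly, and the forces stayed at a few newtons.

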